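# Eject the cream pickup from the bench dock

### The job

Eject the cream guitar pickup from the mint-green dock: push the orange tab of its bay's spring slide fully home so that the pickup drops flat into the catch tray, then let the slide spring all the way back. Leave the black and the nickel pickup where they are, in their bays.

Things in the scene. Friction and masses are not known exactly. Their poses are not given: they have to be found in the camera images.
- dock: Mint-green fixture fixed to the table, 290 x 290 mm, origin on the table on its mid line; x = ejecting direction (from tabs to tray), y across 3 bays, z up. White-walled bays (60 mm high) at y = 88, 0, -88 mm, floor z = 30, x = -8 to a drop-off edge at 50. Rear walls x = -14 to -8, 54 high. Deck behind, z = 30, to x = -125. Felt catch tray in front, z = 18, x = 50 to 157, y = -139 to 139, rim 40 high.
- pickup_cream: Guitar pickup, cream-coloured, dark pole screws: the one to eject. Rounded block 38 mm (x) by 69 mm (y) by 21 mm high, 0.09 to 0.18 kg, origin at the centre of its underside, z up. Starts in any one of the three bays, its origin at x = 20 mm in the dock's frame, axes along the dock's. Two small sprung brass pins at the bay's mouth (x = 46 mm) hold it back until it is pushed.
- pickup_black: Guitar pickup, black, bright pole screws. Rounded block 38 mm (x) by 69 mm (y) by 21 mm high, 0.09 to 0.18 kg, origin at the centre of its underside, z up. Starts in any one of the three bays, its origin at x = 20 mm in the dock's frame, axes along the dock's. Two small sprung brass pins at the bay's mouth (x = 46 mm) hold it back until it is pushed.
- pickup_nickel: Guitar pickup, bright metal cover, dark pole screws. Rounded block 38 mm (x) by 69 mm (y) by 21 mm high, 0.09 to 0.18 kg, origin at the centre of its underside, z up. Starts in any one of the three bays, its origin at x = 20 mm in the dock's frame, axes along the dock's. Two small sprung brass pins at the bay's mouth (x = 46 mm) hold it back until it is pushed.
- tab_left (a point): Top centre of the upright orange tab of the spring slide of the bay at y = 88 mm. At rest x = -105, z = 96 mm in the dock's frame; fully home x = -45, 25 mm free to the rear wall. Tab 12 mm thick (x), 44 wide (y), 62 tall. Push its back (dock's -x) face along the dock's x, 2 to 15 N; the pickup meets the pusher after 1 to 4 mm and drops at about 53 mm. Springs back when let go.
- tab_middle (a point): Top centre of the upright orange tab of the spring slide of the bay at y = 0 mm. At rest x = -105, z = 96 mm in the dock's frame; fully home x = -45, 25 mm free to the rear wall. Tab 12 mm thick (x), 44 wide (y), 62 tall. Push its back (dock's -x) face along the dock's x, 2 to 15 N; the pickup meets the pusher after 1 to 4 mm and drops at about 53 mm. Springs back when let go.
- tab_right (a point): Top centre of the upright orange tab of the spring slide of the bay at y = -88 mm. At rest x = -105, z = 96 mm in the dock's frame; fully home x = -45, 25 mm free to the rear wall. Tab 12 mm thick (x), 44 wide (y), 62 tall. Push its back (dock's -x) face along the dock's x, 2 to 15 N; the pickup meets the pusher after 1 to 4 mm and drops at about 53 mm. Springs back when let go.
Things that resemble listed ones, but are neither listed nor needed, are in the scene too. There is more than one size of the pickup_cream; the job needs the middle-sized.

How it is judged:
By the outcome, as a careful person would: the job done as asked, in the order asked, and still so for the second after the job is handed in, with the robot touching nothing.
It also fails if it takes over 32 s, if anything falls off the work surface, if the arm or the gripper's body presses on something with over 40 N, if the wrist force passes 120 N, or if a joint passes its speed limit or range.

### The arm

A 6-joint arm with a two-finger parallel gripper is mounted at the origin on the work surface. World frame = base frame: x ahead of the robot, y to its left, z up, the work surface at z = 0. Lengths are in m, angles in degrees, forces in N, time in s.
With the tool pointing down it reaches from about 0.25 to 0.725 m from the base axis. Payload 9.7 kg.
Tool frame: the origin (TCP) lies midway between the tips of the shut fingers; the grasp point (between the pads) lies bot.grasp_offset behind it (bot.grasp_offset is the distance from the TCP to the grasp point, in m); x points along the fingers, y is the direction in which the jaws open and shut, and the axes are right-handed (so a half turn about x gives the same grasp; the last joint's range is limited). The gripper opens to 85 mm and grips with 20 to 120 N. Pads are 22 mm wide; open, the fingers measure 114 mm over their backs; the gripper's body (76 mm by 85 mm) begins 54 mm behind the grasp point. The pads swing forward as they close: fully open they stand 13 mm farther back than shut.
Start: joints at [-68.01, 4.979, 10.078, 95.1, 0, 90], TCP at [0.206, -0.51, 0.231] pointing down, gripper open.
Joint ranges: [-179.16, 179.16], [-48.56, 103.87], [-65.8, 70.77], [-126.05, 130.52], [-82.76, 87.17], [-180, 180]. Speed limits (degrees/s): [127.2, 127.2, 147.25, 180, 180, 180].

### API

Orientations are given as [roll, pitch, yaw] about the fixed x, y, z axes, in that order (R = Rz(yaw) Ry(pitch) Rx(roll)).
In Python, from workcell import status, camera, bot gives the robot as it stands.
- The arm moves only by the shell command python3 -m jog 'ROWS' [OPENING] [FORCE]. ROWS is text: rows parted by semicolons, each of 4 numbers parted by spaces: the shift along the tool's x, y, z in mm, then the turn about the tool's x in degrees. A call has exactly 8 rows; each row is the pose to reach, as a shift and turn from the pose commanded when the call began, along the tool's axes at that moment; what a row does not reach only later rows make up. A row lasts 1/8 s, in which the tool goes at most 62.5 mm and 10.7 degrees, less where a joint would pass 70% of its speed; a pose out of reach is approached as far as the arm can. A call with a gripper value outside its range is refused whole. OPENING is the opening, from 0 (shut) to 1 (fully open), set as the call begins (- or left out, the last holds). The fingers move at their own pace and stop on an object; FORCE is the grip in N (left out, the last holds). Time passes only in rows, so rows that repeat a pose let the fingers close, or fill a call up. It gives the time, the measured TCP pose, the force and the opening at its end, in the units of the state.
- status.get_obs(): the state, without advancing time (a new reading comes with each control period).
- camera(name): name is "side" or "top" or "wrist"; returns a dict with "color" (420x560x3 uint8, red, green, blue), "vfov" (degrees; the focal length in pixels is half the picture's height over the tangent of half this angle, whatever the lens; pixels are square), "cx", "cy" (the principal point, pixels), "rvec" (rotation vector, rad) and "tvec" (3), from world to camera coordinates, as OpenCV has them. Camera axes: x right, y down, z forward; pixel columns grow to the right and rows downward; lengths in m; the calibration is good to about 2 mm. A picture is of the moment at which its call begins. There is no depth.
- bot.job_done(): hands the job in, once; it reports no verdict.
The state is a dict: "time": time; "q": joint angles; "qd": joint speeds; "joint_efforts": joint torques, N m; "ee_pos": TCP position; "tcp_rot": TCP orientation; "wrist_force": force on the tool from outside, world axes, zero at the start; "torque": the same for the moment, N m; "opening": finger opening in m.
Only numpy, scipy, OpenCV 4.12 (cv2) and the standard library are available. Lean on these libraries where they do the work, as an engineer would, in place of code of your own. Each camera call takes 0.05 s, during which the arm holds its last target. There are 200 camera calls.

## Working session

There is one attempt and no reset: what is moved stays moved. The work goes in short steps, Python scripts to look and compute and a shell command to move; the robot and the scene stay as the last step left them, time stands still between calls to the robot, and variables do not carry over. Pictures are saved under pics/ and viewed, about 8 in all and at most 12, crops included, and the job is handed in when it is done.

```bash
mkdir -p pics; python3 - <<'E'
from workcell import status,camera,bot
import cv2,pickle
s=status.get_obs();print(s['time'],s['ee_pos'],s['tcp_rot'],s['opening'],bot.grasp_offset)
D={}
for n in("top","side"):
    c=camera(n);D[n]=c;cv2.imwrite(f"pics/{n}0.png",c["color"][:,:,::-1]);print(n,{k:v for k,v in c.items() if k!="color"})
pickle.dump(D,open("c0.pkl","wb"))
E
```

```text
0.0 [ 0.20585501 -0.50979246  0.23058489] [-90.10605792  89.92634052 111.88220148] 0.08530740732149847 0.0187
top {'vfov': 57.55539342493422, 'cx': 281.49573262127166, 'cy': 209.24543092945567, 'rvec': array([-2.18660579,  2.24279675, -0.10234081]), 'tvec': array([0.05510986, 0.58206734, 0.72132888])}
side {'vfov': 53.46869999771377, 'cx': 282.8124929269987, 'cy': 205.60077968978348, 'rvec': array([ 0.84586008, -2.29923787,  1.36726297]), 'tvec': array([0.47789626, 0.24493991, 0.41017242])}
```

View pics/top0.png

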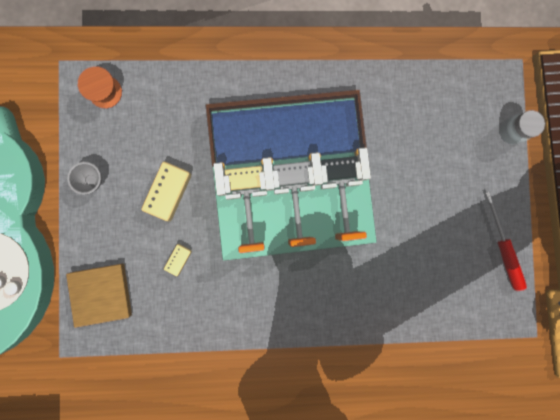

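View pics/side0.png

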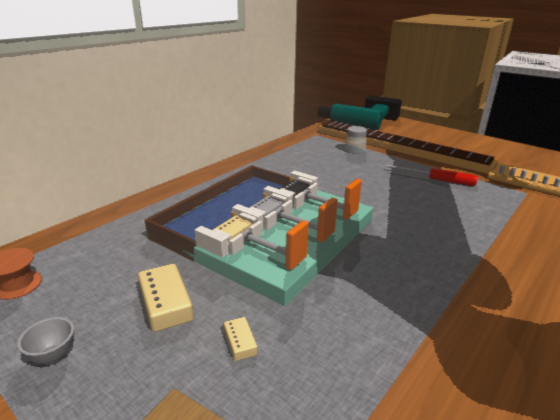

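The top view shows three cream candidates:
- The one in the dock's left bay, at (245,180).
- A large decoy on the mat, at (165,190).
- A small decoy on the mat, at (177,260).

The dock one is middle-sized and in a bay, so I choose it. Its orange tab is at about (252,248). Nickel is at (293,175) and black at (343,170). Next I fit the dock pose and check it in a close crop.

```bash
cat > h.py <<'E'
import cv2,numpy as np,pickle
def proj(c,P):
    f=210/np.tan(np.radians(c["vfov"])/2)
    K=np.array([[f,0,c["cx"]],[0,f,c["cy"]],[0,0,1]])
    return cv2.projectPoints(np.array(P,float),c["rvec"],c["tvec"],K,None)[0][:,0]
def dock(p,P):
    x,y,a=p;c,s=np.cos(a),np.sin(a);P=np.array(P,float)
    return np.c_[x+c*P[:,0]-s*P[:,1],y+s*P[:,0]+c*P[:,1],P[:,2]]
def back(c,u,v,z):
    f=210/np.tan(np.radians(c["vfov"])/2);R=cv2.Rodrigues(c["rvec"])[0]
    d=R.T@[(u-c["cx"])/f,(v-c["cy"])/f,1];o=-R.T@c["tvec"]
    return o+d*(z-o[2])/d[2]
E
python3 - <<'E'
from h import *
from scipy.optimize import least_squares
D=pickle.load(open("c0.pkl","rb"));c=D["top"]
for u,v in((224,259),(375,242)):print(back(c,u,v,.03))
pts=[(-.125,.145,.03),(-.125,-.145,.03),(.165,.145,.04),(.165,-.145,.04)]
uv=np.array([(224,259),(375,242),(208,106),(358,94)])
r=least_squares(lambda p:(proj(c,dock(p,pts))-uv).ravel(),[.4,0,0]);print(r.x,np.degrees(r.x[2]),r.fun)
np.save("p.npy",r.x)
for n,(x,y,w,h),k in(("top",(195,80,190,190),3),("side",(140,160,240,140),3)):
    c=D[n];im=cv2.resize(c["color"][y:y+h,x:x+w,::-1],None,fx=k,fy=k,interpolation=cv2.INTER_CUBIC)
    M=[[-.125,.145,.03],[-.125,-.145,.03],[-.125,.145,0],[.165,.145,.04],[.165,-.145,.04]]
    for b in(.088,0,-.088):
        M+=[[X,b+Y,.096] for X in(-.111,-.099) for Y in(-.022,.022)]+[[.02-.019,b+.0345,.051],[.039,b-.0345,.051]]
    for q in proj(c,dock(r.x,M)):cv2.circle(im,tuple(int(t) for t in ((q-[x,y]+.5)*k)),2,(255,0,255),-1)
    cv2.imwrite(f"pics/{n}1.png",im)
print(dock(r.x,[(-.105,b,.096) for b in(.088,0,-.088)]))
E
```

```text
[0.49349326 0.14963967 0.03      ]
[ 0.51658914 -0.13306115  0.03      ]
[0.62543796 0.01840209 0.08055724] 4.615589889766356 [-1.72145403  2.41244546  1.7164349   2.12540042 -2.21907109 -1.45968133
  2.49840586 -3.25247052]
[[ 0.5136971   0.09766734  0.096     ]
 [ 0.52077847  0.00995272  0.096     ]
 [ 0.52785984 -0.0777619   0.096     ]]
```

View pics/top1.png

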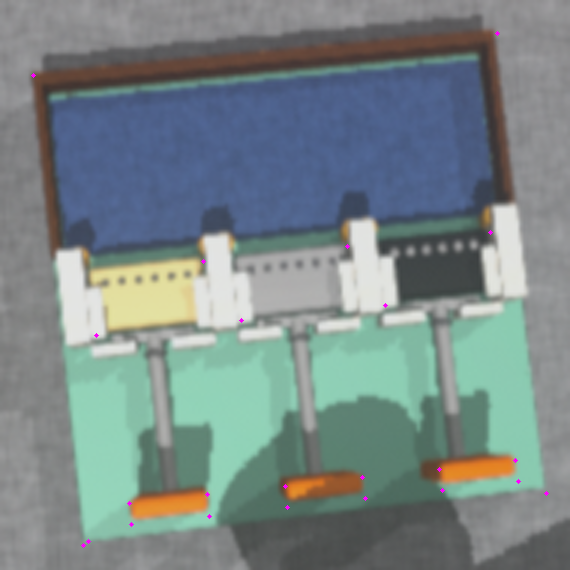

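View pics/side1.png

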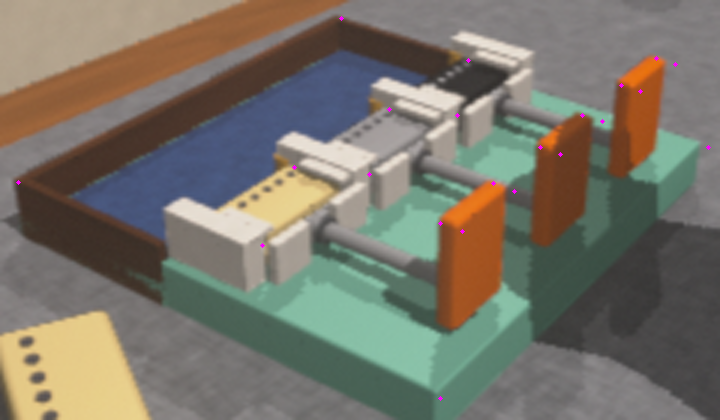

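The crops confirm it: the cream pickup is in the +y (left) bay, with its tab at crop pixel (170,505). The overlay is about 2 px off because I guessed the rim length. I refit using the tab and deck corners from both views.

```bash
python3 - <<'E'
from h import *
from scipy.optimize import least_squares
D=pickle.load(open("c0.pkl","rb"))
T=[((-.125,.145,.03),(86,541)),((-.125,-.145,.03),(545,487)),((-.111,.11,.096),(131,518)),((-.111,.066,.096),(210,512)),((-.111,-.11,.096),(516,474))]
S=[((-.125,.145,.03),(437,397)),((-.125,-.145,.03),(698,147))]
for b,q in((.088,((440,219),(459,228),(504,188))),(0,((538,149),(556,156),(591,120))),(-.088,((618,83),(631,93),(663,62)))):
    S+=[((-.099,b+.022,.096),q[0]),((-.111,b+.022,.096),q[1]),((-.111,b-.022,.096),q[2])]
def res(p):
    o=[]
    for n,L,off in(("top",T,(195,80)),("side",S,(140,160))):
        o.append(proj(D[n],dock(p,[l[0] for l in L]))-(np.array([l[1] for l in L])/3-.3+off))
    return np.vstack(o)
for nm,f in(("both",lambda p:res(p).ravel()),("top",lambda p:res(p)[:5].ravel()),("side",lambda p:res(p)[5:].ravel())):
    r=least_squares(f,[.62,.02,.08],loss="soft_l1");print(nm,r.x,np.degrees(r.x[2]),np.round(r.fun,1).tolist())
    print(dock(r.x,[(-.105,.088,.096),(-.045,.088,.096)]))
    if nm=="both":np.save("p.npy",r.x)
E
```

```text
both [0.62868941 0.01983695 0.09129803] 5.230991982583916 [-1.1, 0.4, 0.1, -0.5, -0.2, 0.8, -0.4, -0.4, 0.3, -0.2, 0.1, -0.1, 1.0, -0.9, -1.3, 0.7, -0.3, 0.5, 1.6, 0.3, -1.3, -1.2, -0.5, -1.3, 1.6, -0.3, -1.4, 0.1, 0.8, -1.3, 1.5, -0.1]
[[0.51610364 0.09789747 0.096     ]
 [0.57585375 0.10336774 0.096     ]]
top [0.62866526 0.01889854 0.08644456] 4.9529087136955905 [-0.9, 0.0, 0.4, -0.1, 0.0, 0.5, -0.1, -0.6, 0.5, 0.1]
[[0.51645968 0.09750457 0.096     ]
 [0.57623564 0.10268479 0.096     ]]
side [0.62870146 0.02100734 0.09684686] 5.548916160600037 [0.3, 0.2, 0.5, -0.9, -1.2, 1.0, -0.2, 0.8, 1.6, 0.5, -1.5, -1.1, -0.6, -1.1, 1.3, -0.2, -1.8, 0.2, 0.4, -1.3, 1.0, -0.1]
[[0.51568428 0.09844194 0.096     ]
 [0.57540312 0.10424367 0.096     ]]
```

The dock is at about (0.629, 0.020) with yaw about 5.1°. Both views agree to 1 mm at the tab. The plan is to keep the fingers shut, point tool y along dock x (yaw +73°, which is a turn of about −73 and keeps joint 6 mid-range), and approach behind the left tab.

```bash
python3 -m jog '0 -38 -40 -9; 0 -76 -80 -18; 0 -114 -120 -27; 0 -152 -160 -36; 0 -190 -200 -45; 0 -228 -240 -54; 0 -266 -280 -63; 0 -304 -320 -72' 0 60
cat > g.py <<'E'
from h import *; from workcell import status
from scipy.spatial.transform import Rotation as Ro
import sys
s=status.get_obs();p=np.load("p.npy");R=Ro.from_euler("xyz",s["tcp_rot"],degrees=True).as_matrix()
t=dock(p,[[float(v)/1000 for v in sys.argv[1:4]]])[0]
c,sn=np.cos(p[2]),np.sin(p[2]);e=s["ee_pos"]-[p[0],p[1],0]
print("dock mm",np.round([(c*e[0]+sn*e[1])*1e3,(-sn*e[0]+c*e[1])*1e3,e[2]*1e3],1),"tool shift mm",np.round(R.T@(t-s["ee_pos"])*1e3,1),"tool y yaw err",np.degrees(p[2])-np.degrees(np.arctan2(R[1,1],R[0,1])))
print(s["time"],s["q"],s["wrist_force"],s["opening"])
E
python3 g.py -145 88 60
```

```text
time: 1.1
ee_pos: [0.3892, -0.1065, 0.2312]
tcp_rot: [60.2, 90.0, -25.5]
wrist_force: [1.2, -1.3, 0.3]
opening: -0.0003
dock mm [-250.  -104.   231.2] tool shift mm [ 171.2  101.8 -193.8] tool y yaw err 0.9521890411336527
1.1 [-1.53084097e+01 -1.49002502e+01 -8.40905721e+00  9.64758057e+01
 -2.76502741e-03  7.04127879e+01] [ 1.22555118 -1.25790609  0.31077293] -0.000266427863529283
```

```bash
python3 -m jog '0 26 -48 -1; 0 51 -97 -1; 0 77 -145 -1; 0 101 -193 -1; 50 101 -194 -1; 110 101 -194 -1; 171 101 -194 -1; 171 101 -194 -1'
python3 g.py -145 88 60
python3 - <<'E'
from workcell import camera
import cv2,numpy as np
a=camera("side")["color"][:,:,::-1];b=camera("top")["color"][:,:,::-1]
f=lambda i:cv2.resize(i,None,fx=2,fy=2,interpolation=cv2.INTER_CUBIC)
cv2.imwrite("pics/2.png",np.hstack([f(a[120:320,160:360]),f(b[90:290,190:390])]))
E
```

```text
time: 2.1
ee_pos: [0.4727, 0.0917, 0.056]
tcp_rot: [-83.8, 89.5, -168.8]
wrist_force: [1.1, -0.3, 0.3]
opening: -0.0006
dock mm [-148.8   85.7   56. ] tool shift mm [-4.   3.8 -2.3] tool y yaw err 0.23659499567410425
2.1 [ 1.09757781e+01 -3.57829687e+00 -1.79668367e+01  7.61203135e+01
 -2.02575620e-03  9.59811472e+01] [ 1.11750207 -0.33156419  0.31449627] -0.0005774968701125013
```

View pics/2.png

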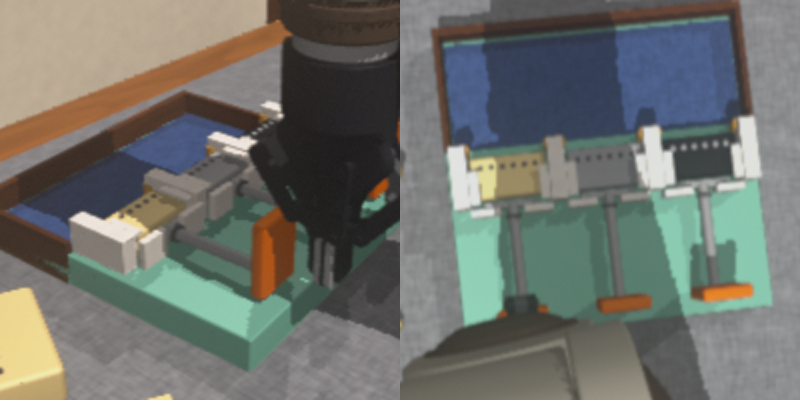

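The picture shows the shut fingers right behind the left tab, at about (325,262) in the side crop, with the knuckles overhanging it. I'll raise about 18 mm so that only the fingertips touch the tab, then push while watching the force.

```bash
python3 -m jog '-9 0 0 0; -18 0 0 0; -18 5 0 0; -18 10 0 0; -18 15 0 0; -18 20 0 0; -18 25 0 0; -18 30 0 0'
python3 g.py -65 88 76
```

```text
time: 3.2
ee_pos: [0.5055, 0.0948, 0.0779]
tcp_rot: [-88.1, 89.9, -173.1]
wrist_force: [-9.0, -1.0, 2.6]
opening: -0.0
dock mm [-115.9   85.9   77.9] tool shift mm [ 1.8 50.9 -2.3] tool y yaw err 0.23852145307498862
3.2 [ 1.06213697e+01  3.05084843e-02 -1.20072787e+01  7.80785692e+01
  7.66080908e-03  9.56288875e+01] [-9.01724761 -1.04642953  2.61681217] -3.817645008879666e-05
```

```bash
python3 -m jog '0 5 0 0; 0 10 -1 0; 0 15 -2 0; 0 20 -2 0; 0 25 -2 0; 0 30 -2 0; 0 35 -2 0; 0 40 -2 0'
python3 g.py -65 88 76
```

```text
time: 4.2
ee_pos: [0.5444, 0.0994, 0.0778]
tcp_rot: [-66.3, 89.8, -151.3]
wrist_force: [-10.0, -4.4, 4.4]
opening: -0.0
dock mm [-76.7  87.   77.8] tool shift mm [ 1.8 11.7 -1.1] tool y yaw err 0.2747188520918922
4.2 [ 1.03887289e+01  5.43899765e+00 -6.39748199e+00  7.83803069e+01
 -7.16343804e-02  9.54324237e+01] [-9.97130585 -4.36161692  4.44164637] -3.610573511823143e-05
```

```bash
python3 -m jog '0 2 0 0; 0 4 0 0; 0 6 0 0; 0 8 0 0; 0 10 0 0; 0 11 0 0; 0 12 0 0; 0 12 0 0'
python3 g.py -65 88 76
python3 - <<'E'
from workcell import camera
import cv2,numpy as np
a=camera("side")["color"][:,:,::-1];b=camera("top")["color"][:,:,::-1]
f=lambda i:cv2.resize(i,None,fx=2,fy=2,interpolation=cv2.INTER_CUBIC)
cv2.imwrite("pics/3.png",np.hstack([f(a[120:320,160:360]),f(b[90:290,190:390])]))
E
```

```text
time: 5.2
ee_pos: [0.5569, 0.1006, 0.0778]
tcp_rot: [-56.9, 89.8, -141.9]
wrist_force: [-5.4, -3.8, 0.8]
opening: -0.0001
dock mm [-64.1  86.9  77.8] tool shift mm [ 1.8 -0.9 -1.1] tool y yaw err 0.2793183299157045
5.2 [ 1.02725125e+01  7.05364891e+00 -4.63900381e+00  7.84416788e+01
 -7.08613722e-02  9.53208298e+01] [-5.43145378 -3.80200526  0.8200607 ] -0.00012375273445331227
```

View pics/3.png

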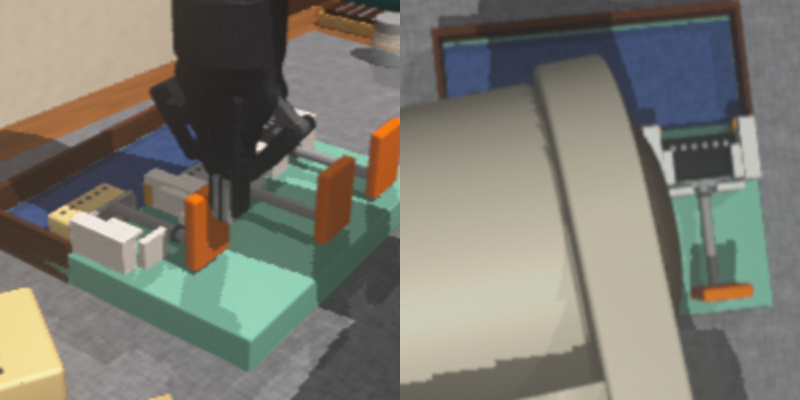

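The side view shows the cream pickup has left the bay mouth, at about (95,205). The force has dropped to 5 N. I continue in small steps until the force shows the end stop.

```bash
python3 -m jog '0 0.5 0 0; 0 1 0 0; 0 1.5 0 0; 0 2 0 0; 0 2.5 0 0; 0 3 0 0; 0 3 0 0; 0 3 0 0'
python3 g.py -65 88 76
```

```text
time: 6.3
ee_pos: [0.5576, 0.1007, 0.0778]
tcp_rot: [-77.6, 89.6, -162.7]
wrist_force: [-17.5, -5.3, 8.4]
opening: -0.0003
dock mm [-63.4  87.   77.8] tool shift mm [ 1.8 -1.6 -1. ] tool y yaw err 0.26602687970624306
6.3 [ 1.02580669e+01  7.40629535e+00 -4.25728238e+00  7.87199611e+01
 -4.76824006e-02  9.52929884e+01] [-17.49304348  -5.31984308   8.35937059] -0.0002588499936300975
```

```bash
python3 -m jog '0 0.5 0 0; 0 1 0 0; 0 1.5 0 0; 0 1.5 0 0; 0 1.5 0 0; 0 1.5 0 0; 0 1.5 0 0; 0 1.5 0 0'
python3 g.py -65 88 76
```

```text
time: 7.3
ee_pos: [0.5578, 0.1007, 0.0777]
tcp_rot: [-80.7, 89.5, -165.7]
wrist_force: [-25.4, -5.3, 12.2]
opening: 0.0
dock mm [-63.2  86.9  77.7] tool shift mm [ 1.7 -1.8 -1.1] tool y yaw err 0.2597415395257121
7.3 [ 1.02474510e+01  7.58418132e+00 -4.06951156e+00  7.88803384e+01
 -3.75983207e-02  9.52759767e+01] [-25.37161234  -5.32286884  12.1856508 ] 1.9090874227106107e-05
```

The slide is at its end stop: 25 N with no further motion. I retract back along the path so the slide returns under control, then lift clear.

```bash
python3 -m jog '0 -8 0 0; 0 -17 0 0; 0 -26 0 0; 0 -35 0 0; 0 -44 0 0; 0 -53 0 0; 0 -62 0 0; 0 -71 0 0'
python3 -m jog '0 -9 0 0; 0 -18 0 0; -30 -20 0 0; -80 -20 0 0; -130 -30 0 0; -150 -80 20 0; -150 -130 60 0; -150 -160 100 0'
python3 g.py -65 88 76
python3 - <<'E'
from workcell import camera
import cv2,numpy as np
a=camera("side")["color"][:,:,::-1];b=camera("top")["color"][:,:,::-1]
f=lambda i:cv2.resize(i,None,fx=2,fy=2,interpolation=cv2.INTER_CUBIC)
cv2.imwrite("pics/4.png",np.hstack([f(a[120:320,160:360]),f(b[90:290,190:390])]))
E
```

```text
time: 8.3
ee_pos: [0.4913, 0.0958, 0.0787]
tcp_rot: [103.5, 89.9, 18.5]
wrist_force: [0.5, -0.0, 0.1]
opening: -0.0003
time: 9.3
ee_pos: [0.339, -0.0185, 0.2288]
tcp_rot: [79.2, 89.9, -5.7]
wrist_force: [1.8, -0.9, 0.5]
opening: -0.0002
dock mm [-292.   -11.7  228.8] tool shift mm [ 153.2  226.5 -100.4] tool y yaw err 0.14280607188613104
9.3 [-3.11692189e+00 -2.36997884e+01 -1.50802609e+01  9.85106650e+01
 -4.84201404e-03  8.17949066e+01] [ 1.76070026 -0.88953184  0.52456336] -0.00015124451174994548
```

View pics/4.png

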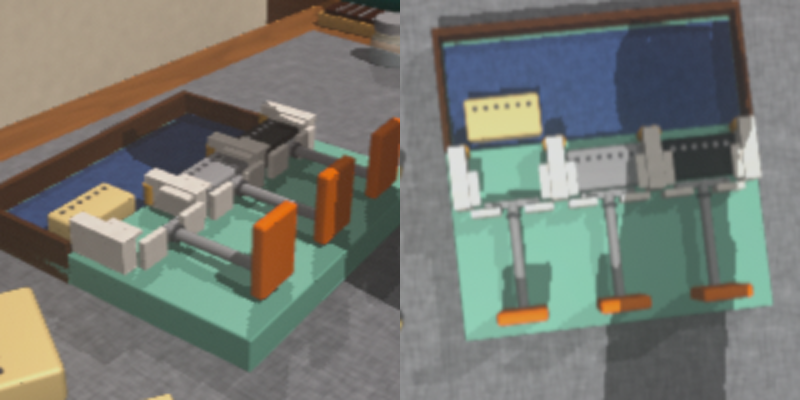

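Cream now lies in the tray, at (503,117) in the right crop. Nickel and black are still in their bays and the left tab is back. I check numerically that cream is flat and the tab has fully returned.

```bash
python3 - <<'E'
from h import *
from workcell import camera
p=np.load("p.npy");D=pickle.load(open("c0.pkl","rb"))
def org(im,box):
    x,y,w,h=box;a=im[y:y+h,x:x+w].astype(int)
    m=(a[...,0]>120)&(a[...,2]<60)&(a[...,0]-a[...,1]>60);v,u=np.nonzero(m);return len(u),round(u.mean()+x,2),round(v.mean()+y,2)
c={n:camera(n) for n in("top","side")}
for n,b in(("top",(235,235,32,25)),("side",(280,215,32,60))):print(n,org(D[n]["color"],b),org(c[n]["color"],b))
def fit(z0,n):
    a=c[n]["color"].astype(int);m=((a[...,0]-a[...,2]>50)&(a[...,1]>140)).astype(np.uint8)
    if n=="top":m[:130]=0;m[168:]=0;m[:,:212]=0;m[:,270:]=0
    u=np.array(np.nonzero(m))[::-1].T.astype(np.float32);r=cv2.minAreaRect(u)
    W=np.array([back(c[n],q[0],q[1],z0) for q in cv2.boxPoints(r)])[:,:2]-p[:2]
    cs,s=np.cos(p[2]),np.sin(p[2]);return np.round(W@np.array([[cs,-s],[s,cs]])*1e3,1)
print(fit(.039,"top"))
cv2.imwrite("pics/5.png",cv2.resize(c["side"]["color"][190:260,175:255,::-1],None,fx=8,fy=8,interpolation=cv2.INTER_CUBIC))
E
```

```text
top (123, np.float64(251.0), np.float64(247.13)) (121, np.float64(251.0), np.float64(247.17))
side (675, np.float64(297.84), np.float64(242.93)) (669, np.float64(297.87), np.float64(242.84))
[[ 94.6 120.5]
 [ 94.6  50.7]
 [ 44.6  51.3]
 [ 44.9 120.9]]
```

View pics/5.png

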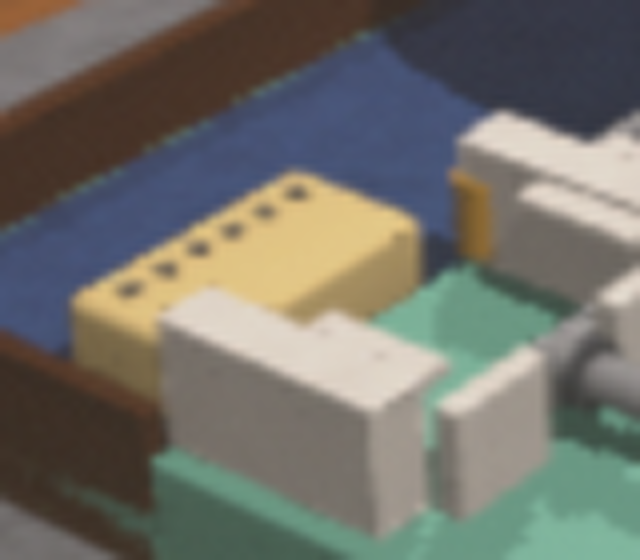

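The tab is back within 0.1 px of its start. The cream mask is 50 mm long in x because it includes a side face, so I test flat against tilted with overlays.

```bash
python3 - <<'E'
from h import *
from workcell import camera
p=np.load("p.npy");c={n:camera(n) for n in("top","side")};cs,s=np.cos(p[2]),np.sin(p[2])
R=np.array([[cs,-s],[s,cs]])
for n in c:print(n,"cam in dock",np.round((-cv2.Rodrigues(c[n]["rvec"])[0].T@c[n]["tvec"]-[*p[:2],0])[:2]@R,3))
for u,v in((75,300),(300,172),(420,215)):
    print(np.round((back(c["side"],175+u/8,190+v/8,.039)[:2]-p[:2])@R*1e3,1))
def box(xc,tilt):  # rear-bottom tilt about y
    q=[]
    for z in(.021,0):
        for a,b in((-1,1),(-1,-1),(1,-1),(1,1)):
            X,Z=a*.019,z;t=np.radians(tilt)
            q.append((xc+X*np.cos(t)+Z*np.sin(t),.086+b*.0345,.018+(.019-X)*np.sin(t)+Z*np.cos(t)))
    return dock(p,q)
out=[]
for xc,t in((.074,0),(.069,17)):
  row=[]
  for n,(x,y) in(("side",(175,190)),("top",(205,125))):
    k=5;im=cv2.resize(c[n]["color"][y:y+56,x:x+80,::-1],None,fx=k,fy=k,interpolation=cv2.INTER_CUBIC)
    q=((proj(c[n],box(xc,t))-[x,y]+.5)*k).astype(np.int32)
    cv2.polylines(im,[q[:4].reshape(-1,1,2)],True,(255,0,255),1)
    cv2.polylines(im,[q[4:].reshape(-1,1,2)],True,(0,0,255),1);row.append(im)
  out.append(np.hstack(row))
cv2.imwrite("pics/6.png",np.vstack(out))
E
```

```text
top cam in dock [-0.069  0.065]
side cam in dock [-0.367  0.511]
[ 95.1 118.9]
[94.4 52.3]
[60.7 50.9]
```

View pics/6.png

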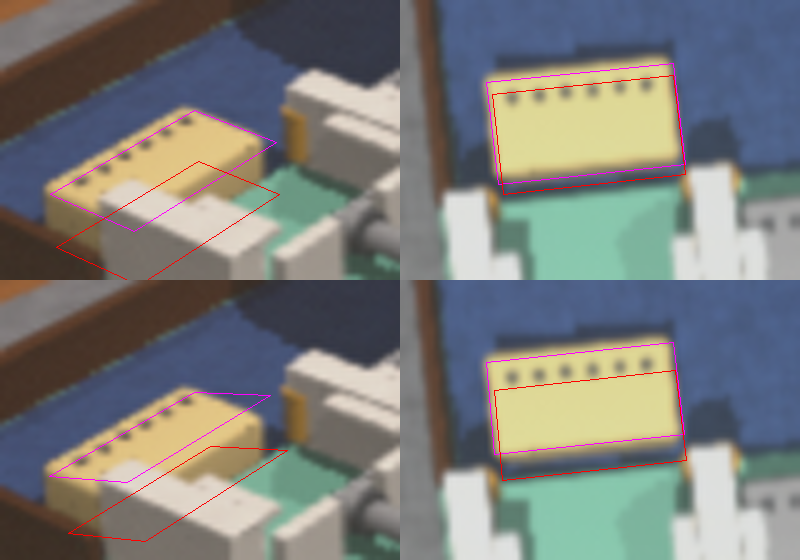

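The flat model matches in both views, shifted about 2 mm forward. The tilted model's edges clearly disagree. The rear face is at x ≈ 57 mm, past the 50 mm edge, so I hand in.

```bash
python3 -c "
from workcell import bot,status
s=status.get_obs();print(s['time'],s['wrist_force'])
bot.job_done()"
```

```text
9.6 [0.41642021 0.27596068 0.1957237 ]
the job is handed in; nothing more can be done
```

The cream pickup was ejected from the left (y = +88 mm) bay and lies flat in the catch tray. I handed the job in at 9.6 s of robot time.

I pushed its orange tab with shut fingers to the end stop, where it held at about 25 N along the push with no further motion. I then retracted so the slide sprang back, and parked the arm clear.

**Last checks:**
- **Tab:** it is back within 0.1 px of its starting image position in both views.
- **Cream pickup:** it matches a flat box at tray height, with its rear face at about x = 57 mm, past the 50 mm edge. A tilted model did not fit. The flat overlay was about 2 mm off, within the calibration error.
- **First mask measurement:** it gave a length of 50 mm in x instead of 38 mm. I put that down to the mask including the visible side face.
- **Black and nickel pickups:** both are still in their bays; I checked these by eye only.

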